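# Shut and lock the lamp house cover

## Robot

A 7-joint arm with a two-finger parallel gripper is mounted at the origin on the work surface. World frame = base frame: x ahead of the robot, y to its left, z up, the work surface at z = 0. Lengths are in m, angles in degrees, forces in N, time in s.
With the tool pointing down it reaches from about 0.425 to 0.875 m from the base axis. Payload 4.7 kg.
Tool frame: the origin (TCP) lies at the very end of the fingers, on their centre line; the grasp point (between the pads) lies 19 mm behind it; z points along the fingers, y is the line along which they close (so a half turn about z gives the same grasp; the last joint's range is limited). The gripper opens to 85 mm and grips with 20 to 120 N. Pads are 22 mm wide; open, the fingers measure 114 mm over their backs; the gripper's body (76 mm by 85 mm) begins 54 mm behind the grasp point. The pads swing forward as they close: fully open they stand 13 mm farther back than shut.
Start: joints at [-68.692, 18.392, -4.016, 83.108, 1.295, 78.541, -3.26], TCP at [0.228, 0.609, 0.231] pointing down, gripper open.
Joint ranges: [-163.93, 163.93], [-17.29, 119.83], [-79.2, 71.16], [3.27, 140.29], [-89.18, 269.18], [5.43, 117.66], [-154.24, 154.24]. Speed limits (degrees/s): [147.25, 147.25, 180, 180, 180, 180, 180].

## Interface

Orientations are given as [roll, pitch, yaw] about the fixed x, y, z axes, in that order (R = Rz(yaw) Ry(pitch) Rx(roll)).
In Python, from workcell import arm, read_camera, order gives the robot as it stands.
- The arm moves only by the tool send_rows, never from a script. Its argument "rows" is text: rows parted by semicolons, each of 6 numbers parted by spaces: the shift along the tool's x, y, z in m, then the turn, a rotation vector about the tool's x, y, z in rad. In form: x y z ax ay az; .... A call has exactly 5 rows; each row is the pose to reach, as a shift and turn from the pose commanded when the call began, along the tool's axes at that moment; what a row does not reach only later rows make up. A row lasts 1/12 s, in which the tool goes at most 41.7 mm and 7.16 degrees, less where a joint would pass 70% of its speed; a pose out of reach is approached as far as the arm can. A call with a gripper value outside its range is refused whole. "hand" is the closure, from 0 (fully open) to 1 (shut), set as the call begins (left out, the last holds). The fingers move at their own pace and stop on an object; "newtons" is the grip in N (left out, the last holds). Time passes only in rows, so rows that repeat a pose let the fingers close, or fill a call up. It gives the time, the measured TCP pose, the force, the opening and the grip force at its end, in the units of the state.
- arm.observe(): the state, without advancing time (a new reading comes with each control period).
- read_camera(name): name is "scene" or "side" or "wrist"; returns a dict with "pixels" (400x640x3 uint8, red, green, blue), "depth" (400x640 float32, m along the optical axis (not along the pixel's ray), 0 where there is no reading), "fx", "fy", "cx", "cy" (pixels), "extrinsics" (4x4, takes a point from world to camera coordinates). Camera axes: x right, y up, looking along -z (the intrinsics and any distortion apply to the point x, -y, -z); pixel columns grow to the right and rows downward; lengths in m; the calibration is good to about 2 mm. The wrist camera is an equidistant fisheye: a pixel r from the principal point sees the ray r / f radians off the axis. A picture is of the moment at which its call begins.
- order.sign_off(): hands the job in; it is judged then, once.
The state is a dict: "t": time; "q": joint angles; "dq": joint speeds; "joint_efforts": joint torques, N m; "ee_pos": TCP position; "tcp_rot": TCP orientation; "contact_force": force on the tool from outside, world axes, zero at the start; "moment": the same for the moment, N m; "grip_width": finger opening in m; "grasp_force": force on a finger pad.
Only numpy, scipy, OpenCV 4.12 (cv2) and the standard library are available. Lean on these libraries where they do the work, as an engineer would, in place of code of your own. Each camera call takes 0.05 s, during which the arm holds its last target. There are 200 camera calls.

## Task

Swing the lamp house's hinged cover fully shut, then press its sprung wing fastener in until it just bottoms and, keeping it pressed, turn it clockwise about a quarter turn (80 degrees) until it locks, then let go. Use no more force than needed: neither ram the fastener against its bottom nor wrench it against its stop (15 N beyond its spring damages it), and do not disturb the other things on the bench.

Things in the scene. Friction and masses are not known exactly. Their poses are not given: they have to be found in the camera images.
- housing: Lamp house: black open-topped case 200 x 200 x 100 mm with vent fins, fixed to the bench. Origin at the centre of its underside; x points away from the robot to the hinge side, z up. Inside, under the fastener, a steel receptacle, whose height differs by up to 5 mm either way and cannot be seen.
- cover: Aluminium plate 205 x 204 x 6 mm, hinged on the far top edge of the lamp house (at x 100, z 100 mm of it). Starts open 0.4 to 0.8 rad; stiff hinge (0.6 N m), stays where left. Origin on the hinge, at the plate's underside; the plate runs along its -x from 0 to -205 mm, y is the hinge line, z its upward normal: vertical when shut. Opening turns it about +y.
- cover_edge (a point): Point on the cover's outer (top) face, mid-width, 20 mm in from the free edge and 185 mm from the hinge: a good place to push the cover shut with a few newtons. 55 mm from the fastener's axis.
- stud_grip (a point): Fastener (captive in the cover), grip point: on its axis, 130 mm from the hinge, mid-width, 49 mm above the cover's top face when sprung out. x along the wing, z out of the cover. Black wing 36 mm long, 12 mm thick, its foot 26 and its top 60 mm above the cover, on a flange 28 mm across, 4 mm thick; steel stem with a 30 mm cross pin below.
- stud_push (a joint): Depth the fastener is pressed in, m; 0 sprung out. Spring: 8 N plus 0.2 N per mm, damped (0.13 N per mm/s). Cover shut, it must be pressed 5 to 15 mm (varies unseen) to free the pin for turning; a hard bottom lies 1.6 mm deeper, where the spring alone gives 9 to 11.5 N; press with 15 N in all. Locked and let go, it springs back some 5 mm and stays caught 2 to 12 mm in.
- stud_turn (a joint): Turn of the fastener, rad, growing clockwise from above; 0: wing along the cover's x, the only angle (within 0.15) at which the pin enters its slot. Turns, clockwise only, while pressed in with the cover shut. Locking notch at 1.40 (80 degrees), play 0.13 either way, hard stop at 1.53. Released in the notch it springs in and stays.
- slide_box: Bystander, to be left alone: grey open slide box 85 x 100 x 30 mm. Origin at its underside.
- oil_bottle: Bystander, to be left alone: small amber bottle with black cap, 32 mm across, 70 mm tall. Origin at its underside.
- objective: Bystander, to be left alone: steel microscope objective, 30 mm across, 44 mm tall, upright. Origin at its underside.
- dish: Bystander, to be left alone: clear shallow dish 90 mm across, 14 mm high. Origin at its underside.
- filter_cube: Bystander, to be left alone: black filter cube 36 x 36 x 34 mm. Origin at its underside.
- driver: Bystander, to be left alone: screwdriver 150 mm long, lying.

How it is judged:
By the outcome, as a careful person would: the job done as asked, in the order asked, and still so for the second after the job is handed in, with the robot touching nothing.
It also fails if it takes over 64 s, if anything falls off the work surface, if the arm or the gripper's body presses on something with over 40 N, if the wrist force passes 120 N, or if a joint passes its speed limit or range.

## Working session

There is one attempt and no reset: what is moved stays moved. The work goes in short steps, Python scripts to look and compute and a tool call to move; the robot and the scene stay as the last step left them, time stands still between calls to the robot, and variables do not carry over. Pictures are saved under pics/ and viewed, at most 10 in all, crops included, and the job is handed in when it is done.

Besides the shell and the picture viewer there is one more tool, called after "Request:" as name(argument=value, ...) on one line, values as JSON. send_rows: Moves the arm, as the interface text tells. Its arguments: {"type":"object","properties":{"rows":{"type":"string"},"hand":{"type":"number"},"newtons":{"type":"number"}},"required":["rows"]}

```bash
ls; mkdir -p pics; cat > h.py <<'E'
import numpy as np, cv2
from workcell import arm, read_camera, order
def pts(c):
    """world point per pixel for pinhole cams"""
    d=c['depth']; v,u=np.mgrid[:400,:640]
    P=np.stack([(u-c['cx'])/c['fx']*d,-(v-c['cy'])/c['fy']*d,-d,np.ones_like(d)],-1)
    return (P@np.linalg.inv(c['extrinsics']).T)[...,:3]
E
python3 - <<'E'
from h import *
s=arm.observe(); print(s)
for n in('scene','side'):
    c=read_camera(n); np.savez('%s0.npz'%n,**c); cv2.imwrite(f'pics/{n}0.png',c['pixels'][...,::-1])
    print(n,[k for k in c],c['fx'],c['cx'],c['cy'],np.linalg.inv(c['extrinsics']).round(3), (c['depth']>0).mean())
E
```

```text
pics
{'t': 0.0, 'q': array([-68.69011233,  18.43768349,  -4.01476409,  83.17265184,
         1.29354317,  78.54170164,  -3.2600752 ]), 'dq': array([ 0.03342107, -0.07200591,  0.05870776,  0.00263667,  0.16620952,
        0.04274764,  0.03575462]), 'joint_efforts': array([-5.90248328e-04, -4.93588686e+01, -3.83067895e-01, -3.14328432e+01,
        1.26297399e-02,  1.17198206e-02, -1.47462953e-05]), 'ee_pos': array([0.2275186 , 0.60831958, 0.2302587 ]), 'tcp_rot': array([-1.79893120e+02,  4.53487701e-03,  1.59498722e+02]), 'contact_force': array([ 0.4491058 , -0.63730215, -0.59219438]), 'moment': array([-0.03352031,  0.03665627, -0.00692333]), 'grasp_force': 0.0, 'grip_width': 0.0854321996177457}
scene ['pixels', 'depth', 'fx', 'fy', 'cx', 'cy', 'extrinsics'] 369.45754168638024 314.4371329078879 199.81241352363662 [[ 0.676 -0.498  0.543  1.064]
 [ 0.737  0.448 -0.507 -0.521]
 [ 0.009  0.743  0.67   0.739]
 [ 0.     0.     0.     1.   ]] 0.9961953125
side ['pixels', 'depth', 'fx', 'fy', 'cx', 'cy', 'extrinsics'] 439.00577006625764 323.48241147120405 205.01271410789295 [[-0.915  0.227 -0.332  0.122]
 [-0.402 -0.507  0.762  0.902]
 [ 0.004  0.831  0.556  0.789]
 [ 0.     0.     0.     1.   ]] 0.9959453125
```

View pics/scene0.png

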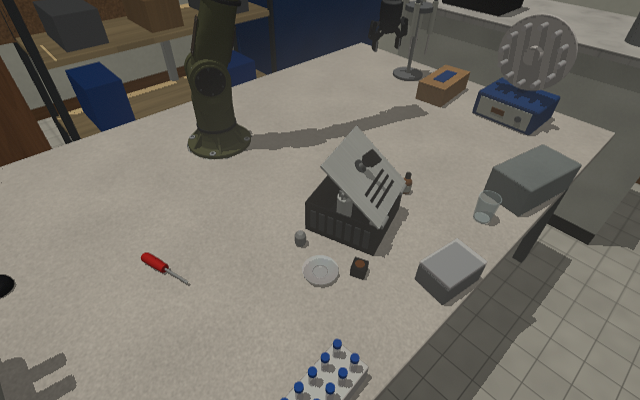

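View pics/side0.png

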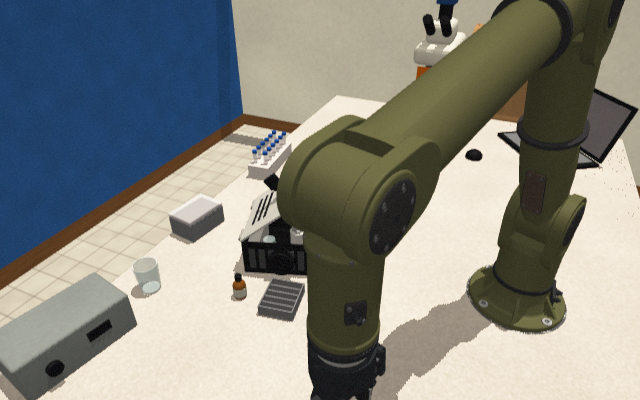

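The scene view shows the case at about (350,215). The cover's top face has corners near (355,128), (320,165), (378,225) and (405,185), and the black wing is at (370,158). In the side view the arm partly hides the case. I'll fit the plate plane and the hinge from depth.

```bash
python3 - <<'E'
from h import *
c=dict(np.load('scene0.npz')); P=pts(c); im=c['pixels'].astype(int)
for n,(u,v) in dict(c1=(355,131),c2=(323,165),c3=(377,221),c4=(402,186),wing=(372,157),stem=(361,165),stand=(345,205),obj=(300,238),dish=(321,270),cube=(360,268),bottle=(408,182)).items(): print(n,P[v,u].round(3),im[v,u])
# plate: polygon, then robust plane
m=np.zeros((400,640),np.uint8); cv2.fillPoly(m,[np.array([(355,131),(323,165),(377,221),(402,186)])],1)
Q=P[m>0]; 
for i in range(8):
    ce=Q.mean(0); n=np.linalg.svd(Q-ce,full_matrices=False)[2][2]; r=np.abs((Q-ce)@n); Q=Q[r<max(.003,np.median(r)*2)]
n*=np.sign(n[2]); print('n',n,ce,len(Q),r.std(),'tilt',np.arccos(n[2]),'yaw',np.degrees(np.arctan2(n[1],n[0])))
# all plate pixels
R=(np.abs((P-ce)@n)<.003)&(np.abs(P-ce).max(-1)<.2)&(P[...,2]>.09); k,l,st,_=cv2.connectedComponentsWithStats(R.astype(np.uint8)); i=1+st[1:,4].argmax(); S=l==i
a=np.arctan2(n[1],n[0])
ex=np.array([np.cos(a),np.sin(a),0]);ey=np.cross([0,0,1],ex);ed=np.cross(n,ey)
q=P[S]-ce; 
print(S.sum())
A=np.c_[q@ey,-(q@np.cross(ey,n))]  # y, along plate
rect=cv2.minAreaRect(A.astype(np.float32)); print(rect)
for j in (0,1): print(np.percentile(A[:,j],[0,.5,1,99,99.5,100]))
D=np.cross(ey,n); lo,hi=np.percentile(A,[.3,99.7],axis=0); mid=(lo+hi)/2
print('D(down-slope to +x)',D,'center',ce+mid[0]*ey-mid[1]*D)
W=(P-ce)@n; near=(np.abs(P-ce).max(-1)<.15)&(W>.02)&(W<.08)&(im.sum(-1)<200)
w=P[near]; v,u=np.nonzero(near); print('wing',len(w),u.min(),u.max(),v.min(),v.max(),w.mean(0), np.c_[(w-ce)@ey,-(w-ce)@D,(w-ce)@n].mean(0))
E
```

```text
c1 [0.522 0.126 0.228] [133 133 126]
c2 [ 0.577 -0.041  0.231] [133 133 126]
c3 [0.711 0.013 0.113] [132 131 124]
c4 [0.667 0.169 0.107] [130 129 122]
wing [0.627 0.073 0.225] [49 47 44]
stem [0.604 0.064 0.194] [81 81 77]
stand [0.581 0.044 0.056] [81 81 76]
obj [ 0.576 -0.114  0.036] [101 100  96]
dish [ 0.667 -0.126  0.003] [143 143 138]
cube [ 0.741 -0.069  0.032] [56 48 43]
bottle [0.629 0.265 0.045] [89 66 49]
n [0.59527833 0.20539968 0.77682346] [0.6222057  0.05936744 0.16919835] 2990 0.000595855988068218 tilt 0.6811907134441116 yaw 19.036899063020787
4093
((0.01649576425552368, -0.003992334008216858), (0.21277166903018951, 0.20853860676288605), 89.9377670288086)
[-0.08786281 -0.08619264 -0.08544854  0.11597921  0.11707424  0.12076551]
[-0.11047226 -0.10751768 -0.10491774  0.1006586   0.1015686   0.10229796]
D(down-slope to +x) [ 0.73433798  0.25338195 -0.62971844] center [0.61948341 0.07493889 0.16716719]
wing 218 362 381 150 166 [0.6241091  0.07180099 0.22037818] [0.0111327  0.02768071 0.04344459]
```

Request:
send_rows(rows="-0.025 -0.021 -0.02 0 0 0; -0.05 -0.042 -0.04 0 0 0; -0.075 -0.063 -0.06 0 0 0; -0.1 -0.084 -0.08 0 0 0; -0.123 -0.104 -0.09 0 0 0", hand=1, newtons=40)

```text
t: 0.52
ee_pos: [0.3078, 0.4671, 0.3237]
tcp_rot: [179.8, 0.0, 159.5]
contact_force: [1.4, 0.0, 1.4]
grip_width: 0.0255
grasp_force: 0.0
```

Request:
send_rows(rows="-0.025 -0.021 0 0 0 0; -0.05 -0.042 0 0 0 0; -0.075 -0.063 0 0 0 0; -0.1 -0.084 0 0 0 0; -0.123 -0.104 0 0 0 0")

```text
t: 0.93
ee_pos: [0.3859, 0.3258, 0.321]
tcp_rot: [-180.0, -0.0, 159.5]
contact_force: [0.4, 0.6, 0.0]
grip_width: 0.0003
grasp_force: 0.0
```

Request:
send_rows(rows="-0.025 -0.021 0 0 0 0; -0.05 -0.042 0 0 0 0; -0.075 -0.063 0 0 0 0; -0.1 -0.084 0 0 0 0; -0.123 -0.104 0 0 0 0")

```text
t: 1.35
ee_pos: [0.4645, 0.1853, 0.321]
tcp_rot: [-180.0, -0.0, 159.5]
contact_force: [0.4, -1.5, 0.7]
grip_width: 0.0002
grasp_force: 0.0
```

Request:
send_rows(rows="-0.025 -0.021 0 0 0 -0.1; -0.05 -0.042 0 0 0 -0.2; -0.075 -0.063 0 0 0 -0.3; -0.1 -0.084 0 0 0 -0.4; -0.123 -0.104 0 0 0 -0.5")

```text
t: 1.77
ee_pos: [0.5432, 0.045, 0.3211]
tcp_rot: [-180.0, -0.0, -171.6]
contact_force: [0.5, 0.3, 0.6]
grip_width: 0.0001
grasp_force: 0.0
```

Request:
send_rows(rows="0 0 0 0 0 -0.1; 0 0 0 0 0 -0.189; 0 0 0 0 0 -0.189; 0 0 0 0 0 -0.189; 0 0 0 0 0 -0.189")

```text
t: 2.18
ee_pos: [0.5426, 0.0473, 0.3211]
tcp_rot: [180.0, -0.0, -161.1]
contact_force: [0.2, -0.2, -0.5]
grip_width: 0.0001
grasp_force: 0.0
```

Request:
send_rows(rows="-0.008 0 0.02 0 0 0; -0.017 0 0.04 0 0 0; -0.017 0 0.06 0 0 0; -0.017 0 0.072 0 0 0; -0.017 0 0.078 0 0 0")

```text
t: 2.6
ee_pos: [0.5577, 0.0527, 0.2413]
tcp_rot: [180.0, -0.2, -161.0]
contact_force: [-0.5, -0.5, 0.2]
grip_width: 0.0004
grasp_force: 0.0
```

Request:
send_rows(rows="0 0 0.006 0 0 0; 0.002 0 0.012 0 0 0; 0.004 0 0.018 0 0 0; 0.006 0 0.024 0 0 0; 0.009 0 0.03 0 0 0")

```text
t: 3.02
ee_pos: [0.5508, 0.0495, 0.2138]
tcp_rot: [-180.0, 0.1, -161.0]
contact_force: [-0.1, 0.5, 2.2]
grip_width: -0.0001
grasp_force: 0.8
```

Request:
send_rows(rows="0.004 0 0.007 0 0 0; 0.008 0 0.014 0 0 0; 0.012 0 0.021 0 0 0; 0.016 0 0.028 0 0 0; 0.019 0 0.035 0 0 0")

```text
t: 3.43
ee_pos: [0.5319, 0.0431, 0.1776]
tcp_rot: [180.0, 0.0, -161.0]
contact_force: [-0.7, -0.8, 0.6]
grip_width: 0.0
grasp_force: 0.6
```

Request:
send_rows(rows="0.002 0 0.008 0 0 0; 0.004 0 0.015 0 0 0; 0.006 0 0.022 0 0 0; 0.008 0 0.029 0 0 0; 0.01 0 0.036 0 0 0")

```text
t: 3.85
ee_pos: [0.5228, 0.0401, 0.1416]
tcp_rot: [180.0, 0.0, -161.0]
contact_force: [0.9, -0.2, 1.3]
grip_width: 0.0001
grasp_force: 0.5
```

Request:
send_rows(rows="0.002 0 0.006 0 0 0; 0.003 0 0.012 0 0 0; 0.004 0 0.018 0 0 0; 0.005 0 0.024 0 0 0; 0.005 0 0.027 0 0 0")

```text
t: 4.27
ee_pos: [0.5178, 0.0383, 0.1144]
tcp_rot: [180.0, -0.1, -161.0]
contact_force: [-0.9, -0.1, 0.5]
grip_width: 0.0005
grasp_force: 0.4
```

Request:
send_rows(rows="0 0 0.002 0 0 0; 0 0 0.004 0 0 0; 0 0 0.006 0 0 0; 0 0 0.007 0 0 0; 0 0 0.008 0 0 0")

```text
t: 4.68
ee_pos: [0.5182, 0.0384, 0.1073]
tcp_rot: [180.0, -0.0, -161.0]
contact_force: [0.1, -0.9, 1.1]
grip_width: -0.0001
grasp_force: 0.4
```

Request:
send_rows(rows="0 0 0.001 0 0 0; 0 0 0.001 0 0 0; 0 0 0.002 0 0 0; 0 0 0.002 0 0 0; 0 0 0.002 0 0 0")

```text
t: 5.1
ee_pos: [0.5184, 0.0385, 0.1061]
tcp_rot: [180.0, 0.0, -161.0]
contact_force: [-1.8, -0.2, 4.6]
grip_width: -0.0002
grasp_force: 2.5
```

```bash
python3 - <<'E'
from h import *
print({k:v.round(2) for k,v in arm.observe().items() if k in('contact_force','ee_pos')})
c=read_camera('scene'); np.savez('scene1.npz',**c); cv2.imwrite('pics/scene1.png',cv2.resize(c['pixels'][100:300,250:500,::-1],None,fx=3,fy=3))
E
```

```text
{'ee_pos': array([0.52, 0.04, 0.11]), 'contact_force': array([-1.85, -0.25,  4.64])}
```

View pics/scene1.png

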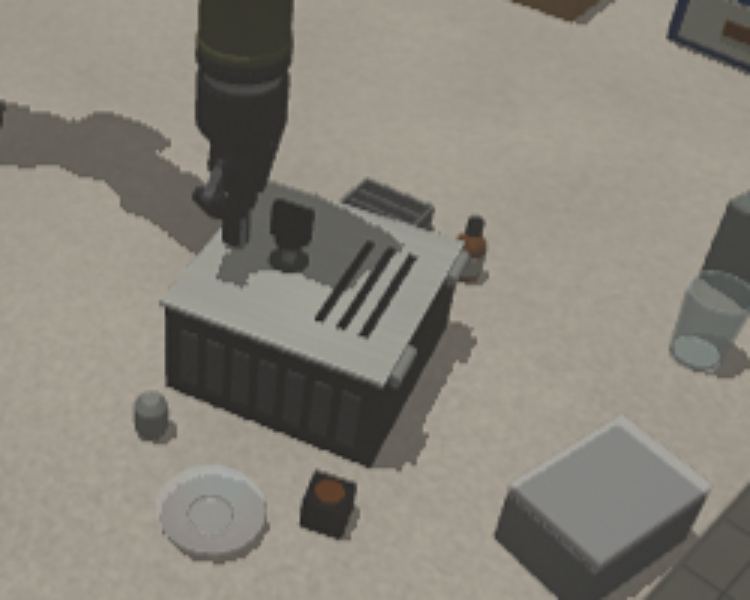

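The crop shows the cover lying flat on the case, with the wing at (292,225) in the crop and the fingertip just beside it. I'll press a little more to be sure it is seated.

Request:
send_rows(rows="0 0 0.001 0 0 0; 0 0 0.002 0 0 0; 0 0 0.003 0 0 0; 0 0 0.003 0 0 0; 0 0 0.003 0 0 0")

```text
t: 5.57
ee_pos: [0.5185, 0.0385, 0.1059]
tcp_rot: [179.9, 0.0, -161.0]
contact_force: [-10.5, -1.6, 23.6]
grip_width: 0.0003
grasp_force: 12.0
```

```bash
python3 - <<'E'
from h import *
c=read_camera('scene'); P=pts(c); im=c['pixels'].astype(int)
m=np.zeros((400,640),np.uint8); cv2.fillPoly(m,[np.array([(306,200),(378,225),(402,183),(330,160)])],1)
Q=P[m>0]; Q=Q[np.abs(Q[:,2]-.106)<.01]
for i in range(6):
    ce=Q.mean(0); n=np.linalg.svd(Q-ce,full_matrices=False)[2][2]; r=np.abs((Q-ce)@n); Q=Q[r<max(.002,np.median(r)*2)]
print('tilt',n,ce,len(Q))
S=(np.abs(P[...,2]-.106)<.006)&(np.hypot(P[...,0]-.594,P[...,1]-.066)<.16)&(im.sum(-1)>150)
print(cv2.minAreaRect(P[S][:,:2].astype(np.float32)))
w=(P[...,2]>.132)&(P[...,2]<.18)&(np.hypot(P[...,0]-.568,P[...,1]-.0573)<.032)&(im.sum(-1)<260)
v,u=np.nonzero(w);print('wing',w.sum(),u.min(),u.max(),v.min(),v.max(),P[w].mean(0),P[w].min(0),P[w].max(0), cv2.minAreaRect(P[w][:,:2].astype(np.float32)))
q=P[w][:,:2]-[.568,.0573]; ex=np.array([.9453,.3262]); print('ex range',np.percentile(q@ex,[2,98]),'ey',np.percentile(q@[-.3262,.9453],[2,98]))
E
```

```text
tilt [-4.03634229e-04 -6.23247614e-04  9.99999724e-01] [0.60723158 0.05372887 0.10566837] 2884
((0.5970895886421204, 0.06734573096036911), (0.2146633416414261, 0.2082701027393341), 19.033414840698242)
wing 182 340 354 166 182 [0.56894221 0.05379913 0.15197077] [0.54929843 0.04392242 0.13225556] [0.58498632 0.0673933  0.16748869] ((0.5678733587265015, 0.053231701254844666), (0.035993240773677826, 0.020921390503644943), 14.049542427062988)
ex range [-0.01861164  0.01621601] ey [-0.00814763  0.0050493 ]
```

The cover is seated: tilt is zero and contact is firm. I'll lift, open the fingers and move over the wing.

Request:
send_rows(rows="0 0 -0.02 0 0 0; 0 0 -0.04 0 0 0; 0 0 -0.06 0 0 0; 0 0 -0.08 0 0 0; 0 0 -0.1 0 0 0")

```text
t: 6.03
ee_pos: [0.5183, 0.0384, 0.2034]
tcp_rot: [180.0, 0.0, -161.0]
contact_force: [0.3, -0.7, -0.8]
grip_width: 0.0002
grasp_force: 0.0
```

Request:
send_rows(rows="-0.015 0 -0.005 0 0 0; -0.03 0.001 -0.01 0 0 0; -0.045 0.001 -0.01 0 0 0; -0.053 0.001 -0.01 0 0 0; -0.053 0.001 -0.01 0 0 0", hand=0.4)

```text
t: 6.45
ee_pos: [0.569, 0.0574, 0.2119]
tcp_rot: [-180.0, 0.0, -161.0]
contact_force: [-0.5, 0.5, 0.1]
grip_width: 0.0513
grasp_force: 0.0
```

```bash
python3 - <<'E'
from h import *
s=arm.observe(); print(s['ee_pos'].round(4),s['q'].round(1),s['contact_force'].round(1))
c=read_camera('wrist'); print(c['fx'],c['cx'],c['cy']); np.savez('wrist2.npz',**c); cv2.imwrite('pics/wrist2.png',c['pixels'][...,::-1])
c=read_camera('scene');P=pts(c)
S=(np.abs(P[...,2]-.106)<.006)&(np.hypot(P[...,0]-.594,P[...,1]-.066)<.16)&(c['pixels'].sum(-1)>150)
print(P[S][:,2].mean(),P[S][:,2].std())
E
```

```text
[0.569  0.0574 0.2119] [-32.2   9.8  26.7  97.1  -4.5  74.2 104.5] [-0.5  0.5  0.1]
309.70691628693146 314.23940528654384 198.8117661060175
0.10556609331275346 0.001297448128695284
```

View pics/wrist2.png

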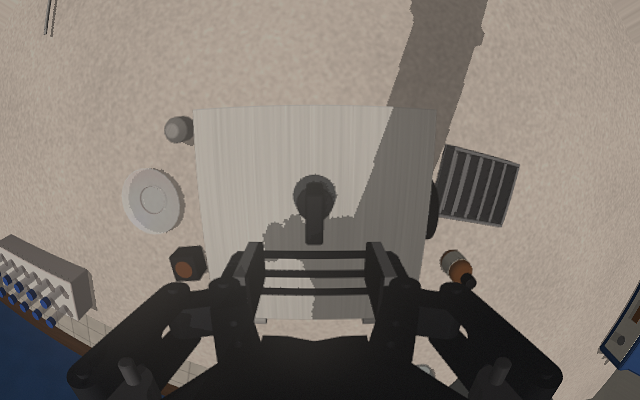

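The wrist view shows the wing at column 314, rows 180–243. It lies along the finger plane and midway between the fingers (about 260 and 373), so it is centred. I'll descend and grip.

Request:
send_rows(rows="0 0 0.015 0 0 0; 0 0 0.03 0 0 0; 0 0 0.045 0 0 0; 0 0 0.06 0 0 0; 0 0 0.074 0 0 0")

```text
t: 6.97
ee_pos: [0.5669, 0.056, 0.1374]
tcp_rot: [180.0, -0.1, -161.1]
contact_force: [-0.2, 0.3, -0.2]
grip_width: 0.0511
grasp_force: 0.0
```

Request:
send_rows(rows="0 0 0.002 0 0 0; 0 0 0.002 0 0 0; 0 0 0.002 0 0 0; 0 0 0.002 0 0 0; 0 0 0.002 0 0 0", hand=1, newtons=50)

```text
t: 7.38
ee_pos: [0.5682, 0.0567, 0.1373]
tcp_rot: [180.0, 0.0, -161.0]
contact_force: [-1.8, 0.9, 1.5]
grip_width: 0.0112
grasp_force: 51.6
```

Request:
send_rows(rows="0 0 0 0 0 0; 0 0 0 0 0 0; 0 0 0 0 0 0; 0 0 0 0 0 0; 0 0 0 0 0 0")

```text
t: 7.8
ee_pos: [0.5682, 0.0568, 0.1373]
tcp_rot: [180.0, 0.0, -161.0]
contact_force: [-3.4, 0.4, 5.7]
grip_width: 0.0113
grasp_force: 52.3
```

Request:
send_rows(rows="0 0 0.001 0 0 0; 0 0 0.002 0 0 0; 0 0 0.003 0 0 0; 0 0 0.004 0 0 0; 0 0 0.004 0 0 0")

```text
t: 8.22
ee_pos: [0.5683, 0.0567, 0.1336]
tcp_rot: [180.0, 0.0, -161.0]
contact_force: [-4.2, -0.6, 6.8]
grip_width: 0.0117
grasp_force: 52.6
```

Request:
send_rows(rows="0 0 0.0005 0 0 0; 0 0 0.001 0 0 0; 0 0 0.0015 0 0 0; 0 0 0.002 0 0 0; 0 0 0.002 0 0 0")

```text
t: 8.63
ee_pos: [0.5683, 0.0567, 0.1317]
tcp_rot: [180.0, 0.0, -161.0]
contact_force: [-4.3, 1.1, 8.8]
grip_width: 0.0116
grasp_force: 52.6
```

Request:
send_rows(rows="0 0 0.0005 0 0 0; 0 0 0.001 0 0 0; 0 0 0.0015 0 0 0; 0 0 0.0015 0 0 0; 0 0 0.0015 0 0 0")

```text
t: 9.05
ee_pos: [0.5682, 0.0568, 0.1302]
tcp_rot: [180.0, 0.0, -161.0]
contact_force: [-3.7, 0.1, 7.8]
grip_width: 0.0111
grasp_force: 52.7
```

Request:
send_rows(rows="0 0 0.0005 0 0 0; 0 0 0.001 0 0 0; 0 0 0.001 0 0 0; 0 0 0.001 0 0 0; 0 0 0.001 0 0 0")

```text
t: 9.47
ee_pos: [0.5683, 0.0568, 0.1293]
tcp_rot: [180.0, 0.0, -161.0]
contact_force: [-3.2, 0.5, 8.8]
grip_width: 0.0113
grasp_force: 52.7
```

Request:
send_rows(rows="0 0 0.0005 0 0 0; 0 0 0.001 0 0 0; 0 0 0.001 0 0 0; 0 0 0.001 0 0 0; 0 0 0.001 0 0 0")

```text
t: 9.88
ee_pos: [0.5683, 0.0568, 0.1283]
tcp_rot: [180.0, 0.0, -161.0]
contact_force: [-4.4, 0.7, 9.4]
grip_width: 0.011
grasp_force: 52.7
```

Request:
send_rows(rows="0 0 0.0005 0 0 0; 0 0 0.001 0 0 0; 0 0 0.001 0 0 0; 0 0 0.001 0 0 0; 0 0 0.001 0 0 0")

```text
t: 10.3
ee_pos: [0.5683, 0.0568, 0.1273]
tcp_rot: [180.0, 0.0, -161.0]
contact_force: [-5.0, 0.3, 9.6]
grip_width: 0.0116
grasp_force: 52.8
```

Request:
send_rows(rows="0 0 0.0005 0 0 0; 0 0 0.001 0 0 0; 0 0 0.001 0 0 0; 0 0 0.001 0 0 0; 0 0 0.001 0 0 0")

```text
t: 10.72
ee_pos: [0.5683, 0.0567, 0.1264]
tcp_rot: [180.0, 0.0, -161.0]
contact_force: [-4.7, -0.0, 9.8]
grip_width: 0.0114
grasp_force: 52.8
```

Request:
send_rows(rows="0 0 0.0005 0 0 0; 0 0 0.001 0 0 0; 0 0 0.001 0 0 0; 0 0 0.001 0 0 0; 0 0 0.001 0 0 0")

```text
t: 11.13
ee_pos: [0.5683, 0.0567, 0.1254]
tcp_rot: [180.0, 0.1, -161.0]
contact_force: [-3.9, -0.3, 9.3]
grip_width: 0.0111
grasp_force: 52.8
```

Request:
send_rows(rows="0 0 0.0005 0 0 0; 0 0 0.001 0 0 0; 0 0 0.001 0 0 0; 0 0 0.001 0 0 0; 0 0 0.001 0 0 0")

```text
t: 11.55
ee_pos: [0.5683, 0.0567, 0.125]
tcp_rot: [180.0, 0.1, -161.0]
contact_force: [-5.9, -0.4, 13.0]
grip_width: 0.0112
grasp_force: 53.4
```

Request:
send_rows(rows="0 0 0.0005 0 0 0; 0 0 0.001 0 0 0; 0 0 0.001 0 0 0; 0 0 0.001 0 0 0; 0 0 0.001 0 0 0")

```text
t: 11.97
ee_pos: [0.5684, 0.0568, 0.1249]
tcp_rot: [179.9, 0.1, -161.0]
contact_force: [-8.7, 0.4, 18.5]
grip_width: 0.0109
grasp_force: 54.2
```

Request:
send_rows(rows="0 0 -0.0006 0 0 0; 0 0 -0.0006 0 0 0; 0 0 -0.0006 0 0 0.03; 0 0 -0.0006 0 0 0.08; 0 0 -0.0006 0 0 0.13")

```text
t: 12.38
ee_pos: [0.5684, 0.0567, 0.125]
tcp_rot: [179.9, 0.1, -168.6]
contact_force: [-6.5, -1.1, 15.1]
grip_width: 0.0112
grasp_force: 53.6
```

```bash
python3 -c "
from h import *
s=arm.observe();print(s['moment'].round(2),s['contact_force'].round(1),s['tcp_rot'].round(2))"
```

```text
[-0.13  1.69  0.09] [-6.5 -1.1 15.1] [ 1.7995e+02  5.0000e-02 -1.6859e+02]
```

Request:
send_rows(rows="0 0 0 0 0 0.06; 0 0 0 0 0 0.12; 0 0 0 0 0 0.18; 0 0 0 0 0 0.24; 0 0 0 0 0 0.3")

```text
t: 12.8
ee_pos: [0.5684, 0.0565, 0.125]
tcp_rot: [179.9, 0.0, 174.2]
contact_force: [-6.6, 0.1, 15.0]
grip_width: 0.0114
grasp_force: 53.7
```

```bash
python3 -c "
from h import *
s=arm.observe();print(s['moment'].round(2),s['contact_force'].round(1),s['tcp_rot'].round(2))"
```

```text
[-0.22  1.67  0.12] [-6.6  0.1 15. ] [1.7995e+02 4.0000e-02 1.7419e+02]
```

Turning freely at 15 N. 0.97 rad remain.

Request:
send_rows(rows="0 0 0 0 0 0.07; 0 0 0 0 0 0.14; 0 0 0 0 0 0.21; 0 0 0 0 0 0.28; 0 0 0 0 0 0.35")

```text
t: 13.22
ee_pos: [0.5683, 0.0563, 0.125]
tcp_rot: [180.0, 0.0, 154.1]
contact_force: [-7.8, -1.8, 15.0]
grip_width: 0.0111
grasp_force: 53.7
```

Request:
send_rows(rows="0 0 0 0 0 0.07; 0 0 0 0 0 0.14; 0 0 0 0 0 0.21; 0 0 0 0 0 0.28; 0 0 0 0 0 0.35")

```text
t: 13.63
ee_pos: [0.5681, 0.0561, 0.125]
tcp_rot: [180.0, -0.0, 134.0]
contact_force: [-7.4, -1.2, 17.0]
grip_width: 0.0112
grasp_force: 53.8
```

```bash
python3 -c "
from h import *
s=arm.observe();print(s['moment'].round(2),s['contact_force'].round(1),s['tcp_rot'].round(2))"
```

```text
[-0.32  1.87  0.09] [-7.4 -1.2 17. ] [ 1.7998e+02 -3.0000e-02  1.3405e+02]
```

Request:
send_rows(rows="0 0 0 0 0 0.06; 0 0 0 0 0 0.12; 0 0 0 0 0 0.18; 0 0 0 0 0 0.23; 0 0 0 0 0 0.27")

```text
t: 14.05
ee_pos: [0.568, 0.056, 0.125]
tcp_rot: [-180.0, -0.0, 118.6]
contact_force: [-7.7, -1.3, 16.9]
grip_width: 0.0115
grasp_force: 53.9
```

Request:
send_rows(rows="0 0 0 0 0 0; 0 0 0 0 0 0; 0 0 0 0 0 0; 0 0 0 0 0 0; 0 0 0 0 0 0")

```text
t: 14.47
ee_pos: [0.568, 0.0561, 0.125]
tcp_rot: [180.0, -0.1, 118.7]
contact_force: [-7.9, -0.7, 16.2]
grip_width: 0.0112
grasp_force: 53.9
```

```bash
python3 -c "
from h import *
s=arm.observe();print(s['moment'].round(2),s['contact_force'].round(1),s['tcp_rot'].round(2))"
```

```text
[-0.37  2.01  0.02] [-7.9 -0.7 16.2] [ 1.8000e+02 -5.0000e-02  1.1875e+02]
```

Request:
send_rows(rows="0 0 -0.001 0 0 0; 0 0 -0.002 0 0 0; 0 0 -0.003 0 0 0; 0 0 -0.004 0 0 0; 0 0 -0.0045 0 0 0")

```text
t: 14.88
ee_pos: [0.5679, 0.056, 0.1281]
tcp_rot: [-180.0, -0.0, 118.7]
contact_force: [-4.4, -0.2, 8.9]
grip_width: 0.011
grasp_force: 52.6
```

Request:
send_rows(rows="0 0 -0.0005 0 0 0; 0 0 -0.001 0 0 0; 0 0 -0.001 0 0 0; 0 0 -0.001 0 0 0; 0 0 -0.001 0 0 0")

```text
t: 15.3
ee_pos: [0.5679, 0.0561, 0.1291]
tcp_rot: [-180.0, -0.0, 118.8]
contact_force: [-5.6, -0.1, 8.9]
grip_width: 0.0113
grasp_force: 52.6
```

Request:
send_rows(rows="0 0 -0.0005 0 0 0; 0 0 -0.001 0 0 0; 0 0 -0.001 0 0 0; 0 0 -0.001 0 0 0; 0 0 -0.001 0 0 0")

```text
t: 15.72
ee_pos: [0.5678, 0.0561, 0.1298]
tcp_rot: [-180.0, -0.0, 118.7]
contact_force: [-3.9, -1.0, 6.1]
grip_width: 0.0111
grasp_force: 52.4
```

Request:
send_rows(rows="0 0 -0.0005 0 0 0; 0 0 -0.001 0 0 0; 0 0 -0.001 0 0 0; 0 0 -0.001 0 0 0; 0 0 -0.001 0 0 0")

```text
t: 16.13
ee_pos: [0.5678, 0.0561, 0.13]
tcp_rot: [-180.0, 0.0, 118.7]
contact_force: [-2.9, -1.9, 5.2]
grip_width: 0.0112
grasp_force: 52.0
```

It is caught 5 mm up, as expected. Releasing.

Request:
send_rows(rows="0 0 0 0 0 0; 0 0 0 0 0 0; 0 0 0 0 0 0; 0 0 0 0 0 0; 0 0 0 0 0 0", hand=0.4)

```text
t: 16.55
ee_pos: [0.5683, 0.0569, 0.1299]
tcp_rot: [180.0, 0.0, 118.8]
contact_force: [-0.1, -0.2, 1.4]
grip_width: 0.0513
grasp_force: 0.0
```

Request:
send_rows(rows="0 0 -0.015 0 0 0; 0 0 -0.03 0 0 0; 0 0 -0.045 0 0 0; 0 0 -0.06 0 0 0; 0 0 -0.09 0 0 0")

```text
t: 16.97
ee_pos: [0.5664, 0.0566, 0.2181]
tcp_rot: [-179.7, -0.1, 118.8]
contact_force: [0.3, 0.9, 0.2]
grip_width: 0.0513
grasp_force: 0.0
```

Request:
send_rows(rows="0 0 -0.02 0 0 0; 0 0 -0.04 0 0 0; 0 0 -0.06 0 0 0; 0 0 -0.06 0 0 0; 0 0 -0.06 0 0 0")

```text
t: 17.38
ee_pos: [0.5688, 0.0567, 0.281]
tcp_rot: [179.8, 0.0, 118.8]
contact_force: [0.1, -0.1, -0.7]
grip_width: 0.051
grasp_force: 0.0
```

```bash
python3 - <<'E'
from h import *
c=read_camera('scene'); P=pts(c); im=c['pixels'].astype(int)
cv2.imwrite('pics/scene3.png',cv2.resize(c['pixels'][100:300,250:500,::-1],None,fx=3,fy=3))
S=(np.abs(P[...,2]-.106)<.006)&(np.hypot(P[...,0]-.594,P[...,1]-.066)<.16)&(im.sum(-1)>150)
print(P[S][:,2].mean(),P[S][:,2].std())
w=(P[...,2]>.132)&(P[...,2]<.18)&(np.hypot(P[...,0]-.568,P[...,1]-.0573)<.032)&(im.sum(-1)<260)
q=P[w]; print(len(q),q[:,2].max(),cv2.minAreaRect(q[:,:2].astype(np.float32)))
E
```

```text
0.10555961570870517 0.0013193488565671511
94 0.1614044264137955 ((0.5666339993476868, 0.056774646043777466), (0.01216678973287344, 0.038924019783735275), 28.34609603881836)
```

View pics/scene3.png

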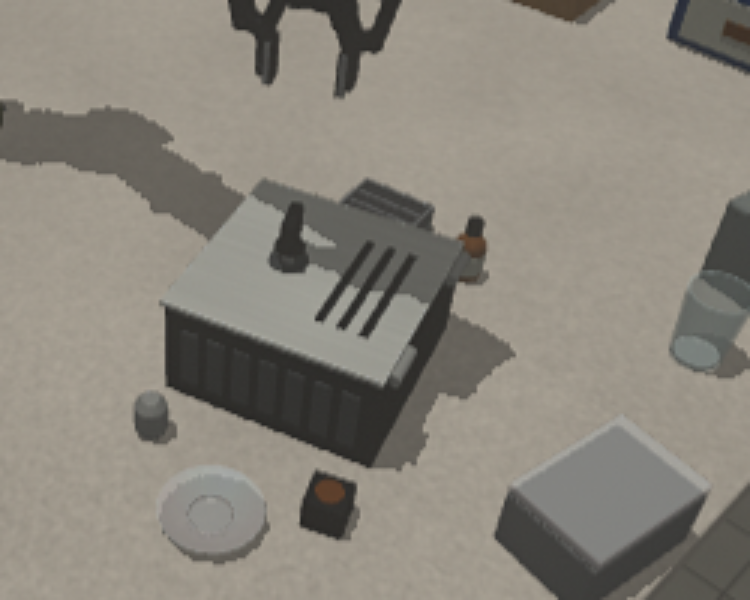

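The crop shows the cover flat and the wing at (292,232) turned across the cover. Its top is about 6 mm lower than before, the bystanders have not moved, and the gripper is clear. Handing in.

```bash
python3 -c "
from h import *
print(order.sign_off())"
```

```text
the job is handed in; nothing more can be done
None
```

The cover is fully shut and the fastener pressed in, turned 80 degrees clockwise, caught and released, with the gripper clear and the bystanders in view unmoved; it reached about 18.5 N as it bottomed (about 8 N beyond its spring), and the job was handed in at about 17 s.

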